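# Weight a glued toy wheel on its rod

### The job

A freshly glued tin toy wheel lies on one of the two gluing jigs, round the upright rod. Take the tall drilled brass weight and, holding it upright, lower it over that rod all the way down until it lies flat on the wheel, not letting it drop, then let go. Leave the small drilled weight where it is.

Things in the scene. Friction and masses are not known exactly. Their poses are not given: they have to be found in the camera images.
- weight: The tall drilled brass weight, standing loose on the bench, 0.45 to 0.65 kg: round foot 64 mm across, 14 mm high, then a straight round neck 38 mm across up to 75 mm total height; 28 mm hole right through. Origin: centre of the underside; z up along the hole. Beside it stand the small drilled weight and one with the same foot, 60 mm high, knobbed, with no hole.
- jig: The jig with the wheel on it, fixed: grey base 96 mm square, 20 mm high, with an upright steel rod 10 mm thick at its centre, tip 115 mm above the bench (last 8 mm tapered). Origin: centre of the underside, below the rod; z up. With the weight fully down its underside is 30 mm above this origin and the rod stands 10 mm proud of its top. An identical jig nearby is empty.
- wheel: The glued tin wheel with black tyre, loose, lying flat on the jig's base round the rod: 80 mm across, 10 mm thick, flat on top, with a 16 mm hole in the middle. Origin: centre of its underside; z up.
- small_weight: The small drilled brass weight, loose, standing upright on the bench, not needed: foot 44 mm across and 10 mm high, neck 30 mm across, 42 mm high in all, hole 19 mm. Origin: centre of its underside.
Not all that is in view belongs to the job. Leave any blue look-alike of the weight alone.

How it is judged (in metres and radians):
At the end, for the whole second after the job is handed in: The tall drilled weight is on the rod of the jig with the wheel (within 12 mm of its axis), underside 24 to 36 mm above the bench, upright within 10 degrees, at rest; the wheel lies flat (10 degrees) within 12 mm of the rod; the small weight is within 30 mm of its start (horizontal distance between each of weight, wheel and jig below 0.012 m and z of weight in the frame of jig between 0.024 and 0.036 m and angle between each of weight, wheel's own z axis and vertical below 0.17 rad and linear speed of weight below 0.02 m/s and distance of small_weight from where it was at the start of the episode below 0.03 m); the robot touches nothing.
It fails at once if the weight drops down the rod (faster than 0.6 m/s while on the rod) (horizontal distance between weight and jig below 0.015 m and z of weight in the frame of jig below 0.115 m and linear speed of weight above 0.6 m/s).
It fails at once if the tall drilled weight tips more than 30 degrees (angle between weight's own z axis and vertical above 0.52 rad).
It fails at once if the small weight is moved more than 30 mm (distance of small_weight from where it was at the start of the episode above 0.03 m).
It also fails if it takes over 37 s, if anything falls off the work surface, if the arm or the gripper's body presses on something with over 40 N, if the wrist force passes 120 N, or if a joint passes its speed limit or range.

### The arm

A 6-joint arm with a two-finger parallel gripper is mounted at the origin on the work surface. World frame = base frame: x ahead of the robot, y to its left, z up, the work surface at z = 0. Lengths are in mm, angles in rad, forces in N, time in s.
With the tool pointing down it reaches from about 350 to 875 mm from the base axis. Payload 4.2 kg.
Tool frame: the origin (TCP) lies on the mounting face of the last link; the fingertips stand 173 mm ahead of it and the grasp point (between the pads) lies 155 mm ahead of it (tcp_to_grasp is the distance from the TCP to the grasp point, in mm); z points along the fingers, y is the direction in which the jaws open and shut (so a half turn about z gives the same grasp; the last joint's range is limited). The gripper opens to 85 mm and grips with 20 to 120 N. Pads are 22 mm wide; open, the fingers measure 114 mm over their backs; the gripper's body (76 mm by 85 mm) begins 54 mm behind the grasp point. The pads swing forward as they close: fully open they stand 13 mm farther back than shut.
Start: joints at [1.495, 0.385, 0.008, 0, -1.194, -0.259], TCP at [205.33, 590.288, 404.712] pointing down, gripper open.
Joint ranges: [-3.14, 3.14], [-1.21, 2.06], [-1.07, 1.41], [-3.16, 2.05], [-2.99, -0.16], [-3.1, 3.1]. Speed limits (rad/s): [2.79, 2.79, 3.14, 3.14, 3.14, 3.14].

### API

Orientations are given as a unit quaternion [x, y, z, w].
In Python, from bench import * gives the robot as it stands. The module is installed in compiled form; this text tells all that it offers.
- The arm moves only by the tool apply_moves, never from a script. Its arguments are lists of equal length, an entry for each row: "fingers": the closure, from 0 (fully open) to 1 (shut); "dp": the shift along the world's x, y, z in cm, a list of three; "yaw": the turn about the world's z in degrees. A call has 1 to 10 rows; each row is the pose to reach, as a shift and turn from the pose measured when the call began; what a row does not reach only later rows make up. A row lasts 1/10 s, in which the tool goes at most 50 mm and 8.59 degrees, less where a joint would pass 70% of its speed; a pose out of reach is approached as far as the arm can. A call with a gripper value outside its range is refused whole. The fingers move at their own pace and stop on an object; the grip force is fixed at half the most. Time passes only in rows, so rows that repeat a pose let the fingers close. It gives the time, the measured TCP pose, the force and the opening at its end, in the units of the state.
- read_state(): the state, without advancing time (a new reading comes with each control period).
- get_image(name): name is "side" or "top" or "wrist"; returns a dict with "color" (420x560x3 uint8, blue, green, red), "mtx" (3x3 intrinsics, pixels), "camera_from_world" (4x4, takes a point from world to camera coordinates); the wrist camera has in their place "tool_from_camera" (4x4, takes a point from camera to tool coordinates, whose origin is the TCP and whose axes are the flange's). Camera axes: x right, y down, z forward; pixel columns grow to the right and rows downward; lengths in mm; the calibration is good to about 2 mm. A picture is of the moment at which its call begins: read the wrist's pose just before it. There is no depth.
- job_done(): hands the job in, once; it reports no verdict.
The state is a dict: "clock": time; "joints": joint angles; "joint_vel": joint speeds; "joint_efforts": joint torques, N m; "position": TCP position; "ee_rot": TCP orientation; "contact_force": force on the tool from outside, world axes, zero at the start; "wrist_torque": the same for the moment, N m; "gripper_width": finger opening in mm.
Only numpy, scipy, OpenCV 4.12 (cv2) and the standard library are available. Lean on these libraries where they do the work, as an engineer would, in place of code of your own. Each camera call takes 0.05 s, during which the arm holds its last target. There are 200 camera calls.

## Working session

There is one attempt and no reset: what is moved stays moved. The work goes in short steps, Python scripts to look and compute and a tool call to move; the robot and the scene stay as the last step left them, time stands still between calls to the robot, and variables do not carry over. Pictures are saved under pics/ and viewed, about 8 in all and at most 12, crops included, and the job is handed in when it is done.

Besides the shell and the picture viewer there is one more tool, called in YAML: its name, and indented under it one key for each argument. apply_moves: Moves the arm, as the interface text tells. Its arguments: {"type":"object","properties":{"fingers":{"type":"array","items":{"type":"number"}},"dp":{"type":"array","items":{"type":"array","items":{"type":"number"}}},"yaw":{"type":"array","items":{"type":"number"}}},"required":["fingers","dp","yaw"]}

```bash
mkdir -p pics; cat > h.py <<'E'
from bench import *
import numpy as np, cv2, json
def snap(n,f):
    s=read_state(); i=get_image(n); cv2.imwrite(f'pics/{f}.png',i['color'])
    if n=='wrist':
        from scipy.spatial.transform import Rotation as R
        T=np.eye(4);T[:3,:3]=R.from_quat(s['ee_rot']).as_matrix();T[:3,3]=s['position']
        C=np.linalg.inv(T@np.array(i['tool_from_camera']))
    else: C=np.array(i['camera_from_world'])
    np.savez(f'pics/{f}.npz',K=np.array(i['mtx']),C=C)
    return i
def ray(f,u,v,z):
    d=np.load(f'pics/{f}.npz');W=np.linalg.inv(d['C'])
    r=W[:3,:3]@np.linalg.inv(d['K'])@[u,v,1];o=W[:3,3]
    return (o+r*(z-o[2])/r[2]).round(1)
def proj(f,p):
    d=np.load(f'pics/{f}.npz');q=d['K']@(d['C']@[*p,1])[:3];return (q[:2]/q[2]).round(1)
E
python3 - <<'E'
from h import *
for n in('top','side'): snap(n,n+'0')
print(read_state())
E
```

```text
{'clock': 0.1, 'joints': array([ 1.49459720e+00,  3.85497365e-01,  6.77788582e-03, -4.31754576e-04,
       -1.19400474e+00, -2.58630458e-01]), 'joint_vel': array([-0.0008942 , -0.00149922,  0.00228372, -0.00052345, -0.00062287,
        0.00049747]), 'joint_efforts': array([-5.99225805e-04, -3.93321776e+01,  1.88929152e+01,  4.19795930e+00,
       -2.60126559e-03,  4.64633345e-06]), 'position': array([205.27079182, 590.14547886, 403.72645552]), 'ee_rot': array([ 9.86005096e-01, -1.66712273e-01, -1.12017459e-04,  9.78217143e-04]), 'contact_force': array([ 0.26012236, -0.29381272, -0.70091679]), 'wrist_torque': array([-0.02590109,  0.00851324, -0.03883334]), 'gripper_width': 85.73685649284158}
```

View pics/top0.png

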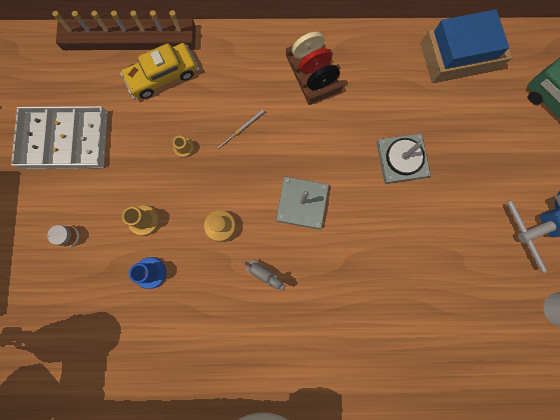

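View pics/side0.png

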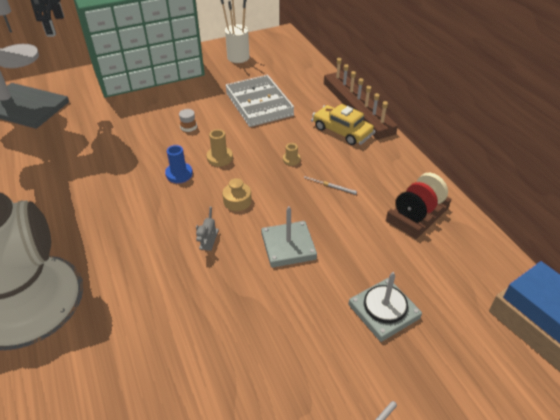

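The top view shows the tall brass weight at about (141,220), its neck top at (132,216). The wheel jig is at (404,158), the knobbed weight at (220,226), the small one at (182,146) and the blue look-alike at (148,272). The side view agrees. Next I enlarge the two that matter.

```bash
python3 - <<'E'
from h import *
t=cv2.imread('pics/top0.png');s=cv2.imread('pics/side0.png')
c=lambda im,x,y:cv2.resize(im[y:y+50,x:x+66],(396,300),interpolation=cv2.INTER_CUBIC)
cv2.imwrite('pics/c.png',np.vstack([np.hstack([c(t,110,195),c(t,371,132)]),np.hstack([c(s,190,120),c(s,352,270)])]))
print('weight top',ray('top0',132,216,75),'foot',ray('top0',141,220,14),'wheel',ray('top0',406,156,30))
print('side: weight top',ray('side0',218,134,75),'wheel',ray('side0',386,303,30))
print('others knob',ray('top0',220,226,30),'blue',ray('top0',148,272,14),'small',ray('top0',182,146,40),'jig2',ray('top0',303,203,20))
E
```

```text
weight top [479.3 246.9  75. ] foot [479.7 250.7  14. ] wheel [ 607.7 -302.7   30. ]
side: weight top [482.3 242.1  75. ] wheel [ 608.4 -306.3   30. ]
others knob [463.7  84.6  30. ] blue [373.  231.6  14. ] small [629.9 164.   40. ] jig2 [511.4 -85.5  20. ]
```

View pics/c.png

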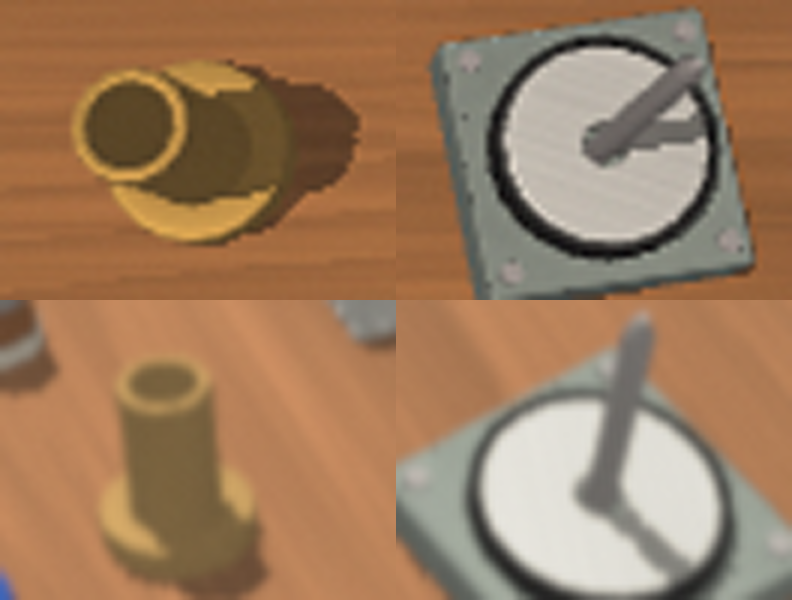

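```bash
python3 - <<'E'
from h import *
print(ray('top0',131.4,215.4,75), 'foot',ray('top0',110+200/6-.4,195+152/6-.4,8),'sidetop',ray('side0',190+164/6-.4,120+85/6-.4,75))
print('tip',ray('top0',420.2,143.2,114),'rodbase',ray('top0',371+204/6-.4,132+150/6-.4,30),'sidetip',ray('side0',393,272.8,114),'wheel',ray('top0',371+207/6-.4,132+147/6-.4,30))
E
```

```text
[480.4 248.1  75. ] foot [480.6 248.8   8. ] sidetop [480.3 244.   75. ]
tip [ 606.9 -301.4  114. ] rodbase [ 606.4 -299.7   30. ] sidetip [ 609.9 -304.1  114. ] wheel [ 607.5 -300.8   30. ]
```

apply_moves:
  fingers: [0, 0, 0, 0, 0, 0, 0, 0, 0, 0]
  dp:
    - [3, -3.8, 0]
    - [6, -7.6, 0]
    - [9, -11.4, 0]
    - [12, -15.2, 0]
    - [15, -19, 0]
    - [18, -22.8, 0]
    - [21, -26.6, 0]
    - [24, -30.4, 0]
    - [27.4, -34.4, 0]
    - [27.4, -34.4, 0]
  yaw: [3, 6, 9, 12, 15, 19, 19, 19, 19, 19]

```text
clock: 1.1
position: [481.5, 242.3, 403.2]
ee_rot: [1.0, -0.005, -0.0, 0.002]
contact_force: [-0.4, 0.2, -1.3]
gripper_width: 85.3
```

```bash
python3 - <<'E'
from h import *
i=snap('wrist','w1'); print(read_state()['position'],i['tool_from_camera'],np.load('pics/w1.npz')['K'], proj('w1',(480,247,75)))
E
```

```text
[480.68068924 243.65893458 403.07270601] [[-1.28790554e-04 -9.51605308e-01 -3.07322829e-01  7.87294425e+01]
 [ 9.99999992e-01 -1.18964599e-04 -5.07063172e-05  7.21579586e-01]
 [ 1.16918636e-05 -3.07322833e-01  9.51605315e-01  3.03189461e+01]
 [ 0.00000000e+00  0.00000000e+00  0.00000000e+00  1.00000000e+00]] [[294.78347707   0.         276.1987119 ]
 [  0.         294.78347707 211.41926543]
 [  0.           0.           1.        ]] [270.  196.8]
```

View pics/w1.png

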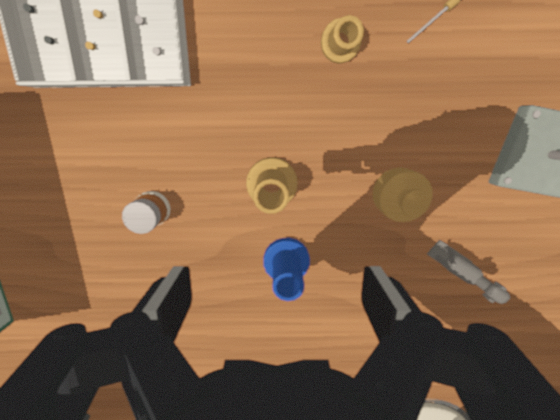

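The wrist view shows the neck's rim at about (271,194), with blue nearer the gripper at (287,285). The weight is therefore near (481,246.5), and the jaws open along y, clear of its neighbours.

apply_moves:
  fingers: [0, 0, 0, 0, 0, 0, 0]
  dp:
    - [0, 0.3, -3]
    - [0, 0.3, -7]
    - [0, 0.3, -10]
    - [0, 0.3, -13]
    - [0, 0.3, -15]
    - [0, 0.3, -15]
    - [0, 0.3, -15]
  yaw: [0, 0, 0, 0, 0, 0, 0]

```text
clock: 1.85
position: [480.5, 247.6, 253.3]
ee_rot: [1.0, -0.003, -0.0, 0.002]
contact_force: [-0.1, 0.8, 0.7]
gripper_width: 85.8
```

```bash
python3 - <<'E'
from h import *
print('w1',ray('w1',271,194,75)); snap('wrist','w2');print(read_state()['position'],proj('w2',(481,246.5,75)))
E
```

```text
w1 [483.  245.9  75. ]
[480.76494275 247.62082519 254.11000825] [275.8 262.9]
```

View pics/w2.png

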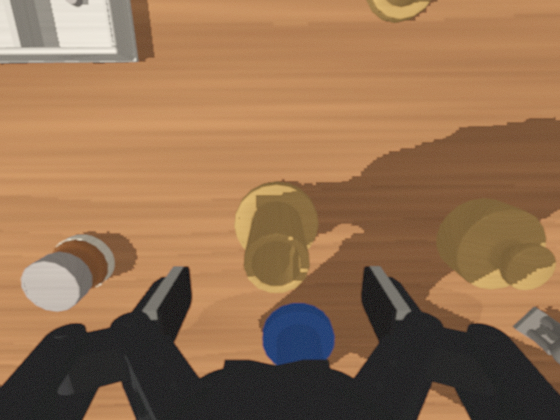

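The rim is at about (277,262), against a predicted (276,263), so the tool is centred. I go down and close.

apply_moves:
  fingers: [0, 0, 0, 0.3, 0.6, 1, 1, 1, 1, 1]
  dp:
    - [0, -0.1, -2.5]
    - [0, -0.1, -4.9]
    - [0, -0.1, -4.9]
    - [0, -0.1, -4.9]
    - [0, -0.1, -4.9]
    - [0, -0.1, -4.9]
    - [0, -0.1, -4.9]
    - [0, -0.1, -4.9]
    - [0, -0.1, -4.9]
    - [0, -0.1, -4.9]
  yaw: [0, 0, 0, 0, 0, 0, 0, 0, 0, 0]

```text
clock: 2.9
position: [481.2, 247.2, 206.6]
ee_rot: [1.0, -0.003, 0.001, 0.0]
contact_force: [-1.0, 0.2, 6.6]
gripper_width: 35.7
```

apply_moves:
  fingers: [1, 1, 1, 1, 1, 1, 1]
  dp:
    - [0, 0, 1]
    - [0, 0, 3]
    - [0, 0, 6]
    - [0, 0, 10]
    - [0, 0, 14]
    - [0, 0, 16]
    - [0, 0, 16]
  yaw: [0, 0, 0, 0, 0, 0, 0]

```text
clock: 3.6
position: [481.2, 247.1, 369.4]
ee_rot: [1.0, -0.003, 0.003, -0.002]
contact_force: [-0.2, 0.3, -5.9]
gripper_width: 35.9
```

apply_moves:
  fingers: [1, 1, 1, 1, 1, 1, 1, 1, 1, 1]
  dp:
    - [0.5, -2, 0]
    - [1.3, -5.5, 0]
    - [2.2, -9.5, 0]
    - [3.1, -13.5, 0]
    - [4.1, -17.5, 0]
    - [5, -21.5, 0]
    - [6, -25.5, 0]
    - [6.8, -29.5, 0]
    - [7.5, -32, 0]
    - [7.5, -32, 0]
  yaw: [0, 0, 0, 0, 0, 0, 0, 0, 0, 0]

```text
clock: 4.6
position: [555.7, -75.9, 365.9]
ee_rot: [1.0, -0.006, 0.0, -0.002]
contact_force: [-1.2, 0.2, -6.0]
gripper_width: 35.5
```

apply_moves:
  fingers: [1, 1, 1, 1, 1, 1, 1, 1, 1]
  dp:
    - [0.5, -2, 0]
    - [1.3, -5.5, 0]
    - [2.2, -9.5, 0]
    - [3.1, -13.5, 0]
    - [4, -17, 0]
    - [4.7, -20, 0]
    - [5.1, -22, 0]
    - [5.1, -22.8, 0]
    - [5.1, -22.8, 0]
  yaw: [0, 0, 0, 0, 0, 0, 0, 0, 0]

```text
clock: 5.5
position: [606.2, -304.0, 362.9]
ee_rot: [1.0, -0.007, -0.002, -0.003]
contact_force: [-0.7, 0.4, -6.0]
gripper_width: 35.9
```

```bash
python3 - <<'E'
from h import *
s=read_state();print(s['position'],s['ee_rot'])
a=snap('side','s3')['color'];b=snap('wrist','w3')['color'];c=snap('top','t3')['color']
cv2.imwrite('pics/m3.png',np.vstack([np.hstack([cv2.resize(a[170:320,300:500],(400,300)),cv2.resize(b,(400,300))]),np.hstack([cv2.resize(c[100:250,320:520],(400,300)),cv2.resize(a[220:300,340:447],(400,300))])]))
for f in('s3','t3'): print(f,proj(f,(608,-302,114)))
E
```

```text
[ 606.22940423 -304.03725123  362.89057131] [ 0.99997029 -0.00675489 -0.00224704 -0.00295535]
s3 [391.4 272.3]
t3 [420.5 142.6]
```

View pics/m3.png

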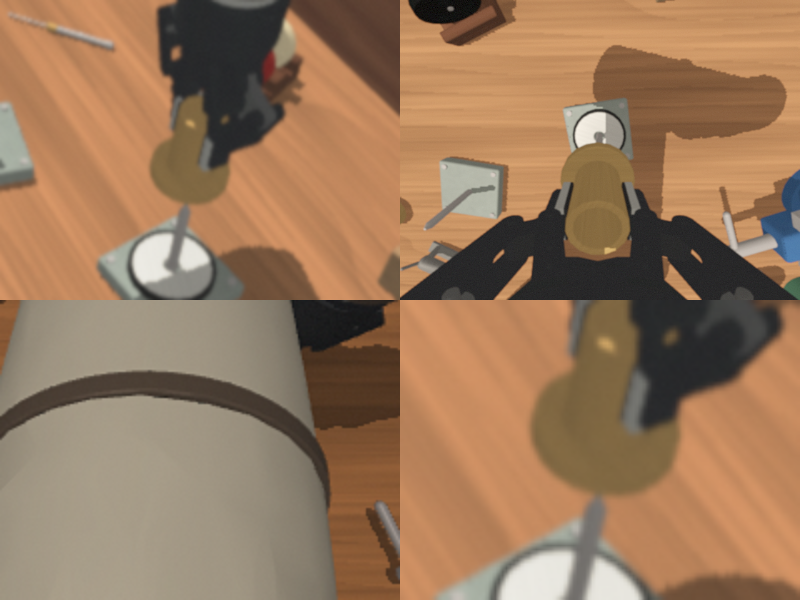

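The side view shows the rod tip at about (393,273), just under the foot. In the wrist view the foot and rod share the same column. Top and side estimates put the rod at (608,-302), so I shift 2 mm in x and y and start lowering.

apply_moves:
  fingers: [1, 1, 1, 1, 1, 1, 1, 1, 1, 1]
  dp:
    - [0.2, 0.2, 0]
    - [0.2, 0.2, -1]
    - [0.2, 0.2, -2]
    - [0.2, 0.2, -3]
    - [0.2, 0.2, -4]
    - [0.2, 0.2, -4.8]
    - [0.2, 0.2, -5.6]
    - [0.2, 0.2, -6.2]
    - [0.2, 0.2, -6.2]
    - [0.2, 0.2, -6.2]
  yaw: [0, 0, 0, 0, 0, 0, 0, 0, 0, 0]

```text
clock: 6.65
position: [608.7, -300.7, 303.1]
ee_rot: [1.0, -0.005, -0.001, -0.002]
contact_force: [-0.4, -0.0, -6.0]
gripper_width: 35.7
```

```bash
python3 - <<'E'
from h import *
s=read_state();print(s['position'],s['contact_force'],s['wrist_torque'])
a=snap('side','s4')['color'];b=snap('wrist','w4')['color']
cv2.imwrite('pics/m4.png',np.hstack([cv2.resize(a[210:330,320:440],(400,400),interpolation=3),cv2.resize(b[150:400,180:390],(336,400),interpolation=3)]))
E
```

```text
[ 608.69315911 -300.69398119  303.08331833] [-0.43086581 -0.04419049 -5.9691098 ] [-0.04118432 -0.00581486  0.01305713]
```

View pics/m4.png

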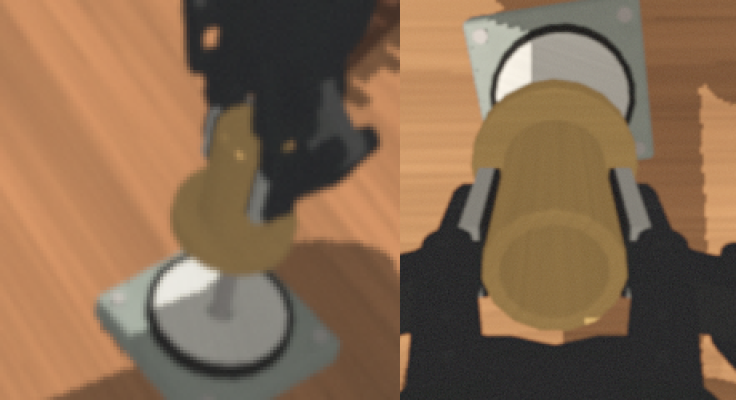

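```bash
python3 - <<'E'
from h import *
w=lambda x,y:(180+(x-400)/1.6,150+y/1.6)
print('wheel edges',ray('w4',*w(492,92),30),ray('w4',*w(634,92),30),'foot edges',ray('w4',*w(472,155),109),ray('w4',*w(637,155),109),'rim',ray('w4',*w(555,270),170),'foot top far edge',ray('w4',*w(554,80),109))
print('wheel front',ray('w4',*w(563,25),30))
s=lambda x,y:(320+x*.3,210+y*.3)
print('side foot under-front',ray('s4',*s(234,273),96),'left',ray('s4',*s(171,217),110),'right',ray('s4',*s(297,217),110),'wheel',ray('s4',*s(220,312),30))
# w3: wheel and rod
for x,y in((400+198,137),(573,132),(626,132)): print('w3',ray('w3',(x-400)*1.4,y*1.4,30))
E
```

```text
wheel edges [ 612.7 -266.8   30. ] [ 612.  -343.4   30. ] foot edges [ 612.  -269.4  109. ] [ 611.4 -332.2  109. ] rim [ 607.1 -301.1  170. ] foot top far edge [ 641.3 -300.9  109. ]
wheel front [ 648.5 -305.3   30. ]
side foot under-front [ 593.5 -326.    96. ] left [ 575.8 -290.8  110. ] right [ 634.4 -317.   110. ] wheel [ 607.7 -307.4   30. ]
w3 [ 607.7 -303.1   30. ]
w3 [ 615.7 -266.4   30. ]
w3 [ 614.8 -344.3   30. ]
```

apply_moves:
  fingers: [1, 1, 1, 1, 1, 1, 1, 1, 1, 1]
  dp:
    - [-0.1, -0.2, 0]
    - [-0.1, -0.2, -1]
    - [-0.1, -0.2, -2]
    - [-0.1, -0.2, -3]
    - [-0.1, -0.2, -4]
    - [-0.1, -0.2, -4.8]
    - [-0.1, -0.2, -5.5]
    - [-0.1, -0.2, -6]
    - [-0.1, -0.2, -6]
    - [-0.1, -0.2, -6]
  yaw: [0, 0, 0, 0, 0, 0, 0, 0, 0, 0]

```text
clock: 7.75
position: [608.0, -302.7, 243.9]
ee_rot: [1.0, -0.005, 0.0, -0.002]
contact_force: [0.6, -0.9, -6.1]
gripper_width: 35.8
```

apply_moves:
  fingers: [1, 1, 1, 1, 1]
  dp:
    - [0, 0, -0.2]
    - [0, 0, -0.4]
    - [0, 0, -0.6]
    - [0, 0, -0.6]
    - [0, 0, -0.6]
  yaw: [0, 0, 0, 0, 0]

```text
clock: 8.25
position: [608.0, -302.7, 237.9]
ee_rot: [1.0, -0.005, 0.0, -0.002]
contact_force: [0.5, -0.4, -6.7]
gripper_width: 35.6
```

Not touching yet, since the force is still the full weight. I lower it in 1 mm steps.

apply_moves:
  fingers: [1, 1, 1, 1]
  dp:
    - [0, 0, -0.1]
    - [0, 0, -0.2]
    - [0, 0, -0.2]
    - [0, 0, -0.2]
  yaw: [0, 0, 0, 0]

```text
clock: 8.65
position: [608.0, -302.7, 236.8]
ee_rot: [1.0, -0.005, 0.0, -0.002]
contact_force: [-1.4, 1.0, 0.1]
gripper_width: 35.9
```

The force has gone from -6.7 N to about 0, so the wheel now carries the weight. I release and retreat upward.

apply_moves:
  fingers: [0.5, 0.2, 0, 0, 0, 0]
  dp:
    - [0, 0, 0]
    - [0, 0, 0]
    - [0, 0, 0]
    - [0, 0, 0]
    - [0, 0, 0]
    - [0, 0, 0]
  yaw: [0, 0, 0, 0, 0, 0]

```text
clock: 9.25
position: [608.1, -302.8, 236.8]
ee_rot: [1.0, -0.005, 0.001, -0.002]
contact_force: [-0.2, 0.3, 0.5]
gripper_width: 85.7
```

apply_moves:
  fingers: [0, 0, 0, 0, 0, 0, 0, 0]
  dp:
    - [0, 0, 1]
    - [0, 0, 3]
    - [0, 0, 6]
    - [0, 0, 10]
    - [0, 0, 14]
    - [-4, 3, 16]
    - [-8, 6, 16]
    - [-8, 6, 16]
  yaw: [0, 0, 0, 0, 0, 0, 0, 0]

```text
clock: 10.05
position: [523.2, -240.5, 397.9]
ee_rot: [1.0, -0.005, -0.001, -0.003]
contact_force: [1.2, -0.3, -0.0]
gripper_width: 85.6
```

```bash
python3 - <<'E'
from h import *
s=read_state();print(s['position'],s['contact_force'],s['gripper_width'])
a=snap('side','s5')['color'];b=snap('wrist','w5')['color']
cv2.imwrite('pics/m5.png',np.hstack([cv2.resize(a[210:360,310:460],(400,400),interpolation=3),cv2.resize(b,(400,400))]))
print(proj('s5',(608,-303,105)),proj('s5',(608,-303,115)),proj('s5',(608,-303,30)))
E
```

```text
[ 523.15697907 -240.54736244  397.86883031] [ 1.18494992 -0.31227572 -0.02647225] 85.590072866145
[390.9 276. ] [391.8 272.3] [384.8 301.7]
```

View pics/m5.png

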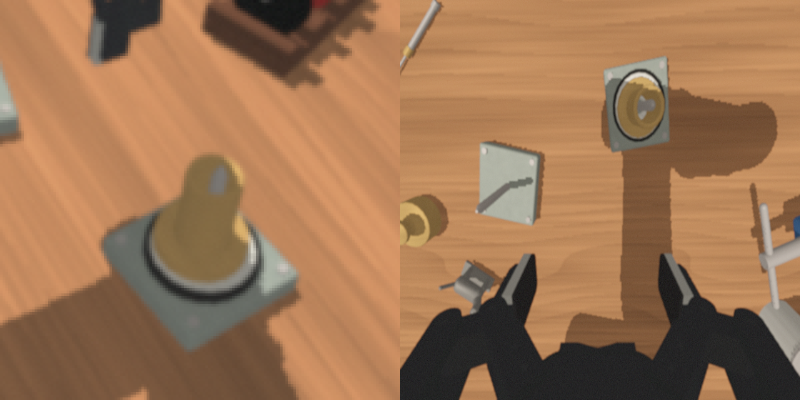

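The side view shows the weight upright and flat on the wheel, with the rod proud in its hole. The wrist view shows the same. The gripper is clear, so I hand in.

```bash
python3 -c "
from bench import *
print(job_done())"
```

```text
the job is handed in; nothing more can be done
None
```

I gripped the tall drilled weight by its neck, carried it over the wheel jig's rod and lowered it in steps. I let go only once the wheel was carrying it: the vertical force went from -6.7 N to about 0, at a TCP height that puts the underside 30 mm above the bench. I then backed the gripper off and handed the job in at about 10 s; no verdict was reported.

- **Final pictures:** they show the weight upright and flat on the wheel, with the rod standing proud inside its hole. The gripper is open and clear, reading about 1 N. I did not measure the final offset from the rod, but the hole size limits it to 9 mm.
- **Disagreements:** the cameras differed by up to about 6 mm on the wheel and rod y position, so I used about -303 mm. The gripper read about 36 mm on the 38 mm neck.
- **Small weight:** I never went near it, but I did not photograph it again at the end.

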